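Lift a fired tile from its nest and lay it out on the kiln shelf

ROBOT

A 6-joint arm with a two-finger parallel gripper is mounted at the origin on the work surface. World frame = base frame: x ahead of the robot, y to its left, z up, the work surface at z = 0. Lengths are in m, angles in rad, forces in N, time in s.
With the tool pointing down it reaches from about 0.375 to 0.9 m from the base axis. Payload 3.1 kg.
Tool frame: the origin (TCP) lies between the finger pads; the fingertips stand 17 mm ahead of it and the grasp point (between the pads) lies 2 mm behind it; z points along the fingers, y is the line along which they close (so a half turn about z gives the same grasp; the last joint's range is limited). The gripper opens to 85 mm and grips with 20 to 120 N. Pads are 22 mm wide; open, the fingers measure 114 mm over their backs; the gripper's body (76 mm by 85 mm) begins 54 mm behind the grasp point. The pads swing forward as they close: fully open they stand 13 mm farther back than shut.
Start: joints at [-1.427, 0.527, 1.433, -0, 1.181, -0.178], TCP at [0.198, -0.593, 0.248] pointing down, gripper open.
Joint ranges: [-3.08, 3.08], [-0.75, 2.2], [0.22, 2.44], [-1.43, 4.57], [0, 2.65], [-2.85, 2.85]. Speed limits (rad/s): [2.79, 2.79, 3.14, 3.14, 3.14, 3.14].

INTERFACE

Orientations are given as a unit quaternion [x, y, z, w].
In Python, from station import sense, vision, order gives the robot as it stands.
- The arm moves only by the shell command python3 -m crank 'ROWS' [OPENING] [FORCE]. ROWS is JSON, a list of rows, each an object with "dp": the shift along the world's x, y, z in units of 30 mm (1.0 is 30 mm), a list of three; "angular": the turn, a rotation vector about the world's x, y, z in degrees, a list of three. In form: [{"dp": [dx, dy, dz], "angular": [ax, ay, az]}, ...]. A call has 1 to 20 rows; each row shifts and turns the commanded pose from where the row before left it; what a row does not reach is not made up. A row lasts 1/10 s, in which the tool goes at most 50 mm and 8.59 degrees, less where a joint would pass 70% of its speed; a pose out of reach is approached as far as the arm can. A call is refused whole if a number of a shift passes 1 or a number of a turn 8.59, either way. A call with a gripper value outside its range is refused whole. OPENING is the closure, from 0 (fully open) to 1 (shut), set as the call begins (- or left out, the last holds). The fingers move at their own pace and stop on an object; FORCE is the grip in N (left out, the last holds). Time passes only in rows, so rows that do not move let the fingers close. It gives the time, the measured TCP pose, the force, the opening and the grip force at its end, in the units of the state.
- sense(): the state, without advancing time (a new reading comes with each control period).
- vision.snapshot(name): name is "scene" or "top"; returns a dict with "image" (384x512x3 uint8, blue, green, red), "range_z" (384x512 float32, m along the optical axis (not along the pixel's ray), 0 where there is no reading), "mtx" (3x3 intrinsics, pixels), "dist" ([k1, k2, p1, p2, k3] as OpenCV has them; the pictures are not rectified), "pose" (4x4, takes a point from camera to world coordinates). Camera axes: x right, y down, z forward; pixel columns grow to the right and rows downward; lengths in m; the calibration is good to about 2 mm. A picture is of the moment at which its call begins.
- order.sign_off(): hands the job in; it is judged then, once.
The state is a dict: "t": time; "q": joint angles; "qd": joint speeds; "tau": joint torques, N m; "tcp_pos": TCP position; "tool_rot": TCP orientation; "force": force on the tool from outside, world axes, zero at the start; "ft_torque": the same for the moment, N m; "finger_gap": opening from 0.0 (shut) to 1.0 (fully open); "gripper_force": force on a finger pad.
Only numpy, scipy, OpenCV 4.12 (cv2) and the standard library are available. Lean on these libraries where they do the work, as an engineer would, in place of code of your own. Each camera call takes 0.05 s, during which the arm holds its last target. There are 200 camera calls.

TASK

Press the thumb tab of the tile lifter all the way down so that its other end tips the terracotta tile up out of the wooden nest, then take the tile and lay it down flat, same face up, in the middle of the gap between the two tiles on the kiln shelf, side by side and in line with them; either end may point either way. The tile is brittle, so set it down rather than dropping it. Then press the raised end of the empty lifter back down into its nest, and leave the other tiles, the bowl and the brush where they are.

Things in the scene. Friction and masses are not known exactly. Their poses are not given: they have to be found in the camera images.
- nest: Wooden tile lifter, fixed, 84 mm wide, x from -140 to +105 mm, origin at its underside. x from thumb tab (robot's side) to tile, z up. Side walls 16 mm thick (x -55 to 105) and an end wall 10 mm thick, tops 43 mm up, form a pocket 52 mm wide; the tile lies in it 1 mm below the wall tops, so it cannot be gripped until tipped up. The lever's pin crosses at x = -45, 30 mm up.
- lifter (a joint): angle of the aluminium see-saw lever (rad): 0 = bed level (start), 0.5 = tab fully down at its stop, bed tipped up at the far (+x) end. Stiff pivot (0.25 N m): stays where left, also with the tile on it. Pressing the tab takes about 7 N, pressing the empty end back 2 to 3 N. The bed is 28 mm wide; the tile lies on it against a 7 mm lip near the pin.
- lifter_tab (a point): middle of the upper face of the aluminium thumb tab (42 x 48 mm), 58 mm on the robot's side of the pin; 45 mm above the table at the start, 15 mm when fully down; moves with the lever, almost straight down.
- lifter_end (a point): point on top of the lever's bed, 120 mm from the pin (the bed ends 17 mm further on); 30 mm above the table when level, about 88 mm when tipped up fully. It moves with the lever; on the way down it also moves about 15 mm towards the far end (+x of the nest). The bed is bare once the tile is gone.
- tile_center (a point): centre of the tile to be moved, half-way through its thickness: terracotta tile 120 x 46 x 12 mm (length x width x thickness), mass about 0.13 kg. x along its length, y across its width, z out of its upper face. Starts level in the nest, this point 36 mm above the table; tipped up fully it is about 70 mm up, sides clear of the walls. The tile overhangs the bed by 9 mm on both sides.
- tile: the same tile, origin at the centre of its underside, axes as tile_center.
- shelf_gap (a point): middle of the gap on the kiln shelf: a pale slab 165 (x) x 240 (y) x 18 mm, fixed to the table; this point is the centre of its upper face. Two tiles lie at +82 and -82 mm along y with their lengths along x, leaving 118 mm clear; the tile belongs here with its length along x.
- left_tile_center (a point): centre of the tile on the shelf's +y side, terracotta tile 120 x 46 x 12 mm (length x width x thickness), loose, leave alone
- right_tile_center (a point): centre of the tile on the shelf's -y side, terracotta tile 120 x 46 x 12 mm (length x width x thickness), loose, leave alone
- bowl_center (a point): white footed bowl 144 mm across and 85 mm high, beyond the work; the point is 40 mm up its axis. Leave alone.
- brush: wooden brush lying flat beyond the work; leave alone

How it is judged:
By the outcome, as a careful person would: the job done as asked, in the order asked, and still so for the second after the job is handed in, with the robot touching nothing.
It also fails if it takes over 64 s, if anything falls off the work surface, if the arm or the gripper's body presses on something with over 40 N, if the wrist force passes 120 N, or if a joint passes its speed limit or range.

## Working session

There is one attempt and no reset: what is moved stays moved. The work goes in short steps, Python scripts to look and compute and a shell command to move; the robot and the scene stay as the last step left them, time stands still between calls to the robot, and variables do not carry over. Pictures are saved under pics/ and viewed, at most 10 in all, crops included, and the job is handed in when it is done.

```bash
mkdir -p pics; ls; python3 - <<'E'
from station import sense,vision
import cv2,numpy as np
for n in("scene","top"):
    s=vision.snapshot(n); cv2.imwrite(f"pics/{n}0.png",s["image"]); np.savez(f"{n}0.npz",**s)
    print(n,s["mtx"].tolist(),s["dist"],s["pose"].round(3).tolist())
print(sense())
E
```

```text
pics
scene [[363.1434308091152, 0.0, 253.23575506384572], [0.0, 363.1434308091152, 193.47570465494385], [0.0, 0.0, 1.0]] [-0.10186534  0.          0.          0.          0.        ] [[0.688, 0.618, -0.38, 0.938], [0.725, -0.588, 0.357, -0.289], [-0.003, -0.522, -0.853, 0.749], [0.0, 0.0, 0.0, 1.0]]
top [[382.17291851633576, 0.0, 266.4715538934066], [0.0, 382.17291851633576, 185.76578585945012], [0.0, 0.0, 1.0]] [-0.06180969  0.          0.          0.          0.        ] [[-0.001, -0.989, 0.149, 0.5], [-1.0, -0.0, -0.007, 0.017], [0.007, -0.149, -0.989, 0.894], [0.0, 0.0, 0.0, 1.0]]
{'t': 0.1, 'q': array([-1.42747813e+00,  5.28388836e-01,  1.43377852e+00,  2.37797953e-05,
        1.18140935e+00, -1.78488565e-01]), 'qd': array([-0.00031252, -0.00290293, -0.00335717,  0.00044354,  0.0005676 ,
        0.00038892]), 'tau': array([ 4.15018339e-04, -4.43303418e+01, -1.78586322e+01, -2.02065025e-04,
        3.91752124e-03, -1.72861098e-05]), 'tcp_pos': array([ 0.19762722, -0.59228478,  0.24742046]), 'tool_rot': array([ 9.87083195e-01,  1.60205438e-01,  2.84377460e-05, -9.91680659e-04]), 'force': array([-0.41392123, -0.15466997,  0.23267568]), 'ft_torque': array([-0.02591948,  0.02138778, -0.00435458]), 'gripper_force': 0.0, 'finger_gap': 1.0031807635178613}
```

View pics/scene0.png

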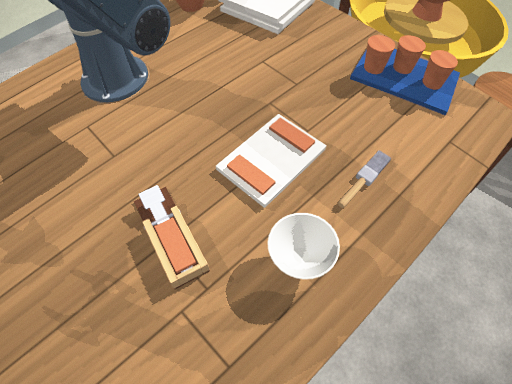

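View pics/top0.png

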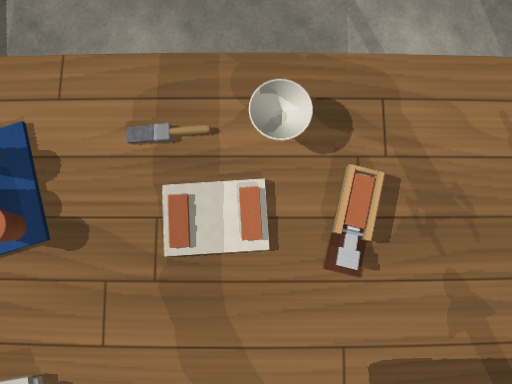

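The top view shows the nest tile at about (360,201), the tab at (348,258), and the shelf tiles at (178,221) and (250,213). The bowl is at (281,110) and the brush at (168,132), both beyond the work. In the scene view, the nest tile is at (176,245) and the tab at (153,197).

```bash
cat > h.py <<'E'
import cv2,numpy as np
from station import sense,vision
def ray(s,px,z):
    u=cv2.undistortPoints(np.float64(px).reshape(-1,1,2),s["mtx"],s["dist"]).reshape(-1,2)
    d=np.c_[u,np.ones(len(u))]@s["pose"][:3,:3].T; o=s["pose"][:3,3]
    return o+d*((np.asarray(z)-o[2])/d[:,2])[:,None]
def pts(s,m):
    v,u=np.nonzero(m&(s["range_z"]>0)); uu=cv2.undistortPoints(np.float64(np.c_[u,v]).reshape(-1,1,2),s["mtx"],s["dist"]).reshape(-1,2)
    return (np.c_[uu,np.ones(len(uu))]*s["range_z"][v,u][:,None])@s["pose"][:3,:3].T+s["pose"][:3,3]
def terra(s):
    h=cv2.cvtColor(s["image"],cv2.COLOR_BGR2HSV)
    return cv2.morphologyEx(cv2.inRange(h,(2,150,110),(11,255,255)),cv2.MORPH_OPEN,np.ones((3,3)))
def blobs(m,a=150):
    return [c for c in cv2.findContours(m,cv2.RETR_EXTERNAL,cv2.CHAIN_APPROX_NONE)[0] if cv2.contourArea(c)>a]
def rect(P):
    (c,(w,h),a)=cv2.minAreaRect(np.float32(P[:,:2]*1000)); 
    if w<h: w,h,a=h,w,a+90
    return np.round(c,1),round(w,1),round(h,1),round((a+90)%180-90,2)
def light(s):
    h=cv2.cvtColor(s["image"],cv2.COLOR_BGR2HSV); return cv2.inRange(h,(0,0,135),(180,50,255))
E
python3 - <<'E'
from h import *
for n in("scene","top"):
    s=dict(np.load(n+"0.npz"))
    for nm,m,a in(("terra",terra(s),150),("light",light(s),100)):
        for c in blobs(m,a):
            k=np.zeros(m.shape,np.uint8); cv2.drawContours(k,[c],-1,1,-1)
            p=pts(s,k>0); x=np.median(p,0)
            if not(.3<x[0]<.9 and abs(x[1])<.45): continue
            print(n,nm,c.reshape(-1,2).mean(0).round(),"med",x.round(3),rect(ray(s,c,x[2])), rect(ray(s,c,.045)))
E
```

```text
scene light [303. 246.] med [ 0.79  -0.009  0.061] (array([790.5,  -9.7]), 146.6, 144.7, 46.03) (array([787.1,  -3.2]), 150.0, 148.0, 46.03)
scene light [156. 206.] med [ 0.482 -0.174  0.041] (array([ 490. , -173.9]), 98.0, 49.6, -14.14) (array([ 492.7, -174.6]), 97.4, 49.3, -14.14)
scene light [374. 167.] med [0.762 0.289 0.019] (array([762.2, 290.9]), 105.9, 42.5, -85.07) (array([768.5, 270. ]), 102.1, 41.0, -85.07)
scene light [270. 159.] med [0.571 0.116 0.019] (array([564.4, 125.7]), 246.7, 169.8, -86.19) (array([577.8, 110.9]), 237.9, 163.7, -86.19)
top terra [178. 221.] med [0.549 0.21  0.03 ] (array([550.3, 210.6]), 116.3, 42.5, 3.73) (array([549.4, 207.2]), 114.2, 41.7, 3.73)
top terra [250. 214.] med [0.565 0.048 0.029] (array([567.5,  48.2]), 116.1, 44.1, 3.68) (array([566.3,  47.7]), 114.0, 43.3, 3.68)
top terra [359. 200.] med [ 0.593 -0.198  0.041] (array([ 595.2, -198.3]), 119.3, 46.9, -13.57) (array([ 594.8, -197.2]), 118.7, 46.7, -13.57)
top light [350. 245.] med [ 0.482 -0.173  0.04 ] (array([ 491.9, -173.2]), 92.1, 49.3, -11.98) (array([ 491.9, -172.2]), 91.6, 49.0, -11.98)
top light [215. 217.] med [0.558 0.13  0.018] (array([560.1, 130.2]), 238.8, 163.8, -86.31) (array([558.3, 126.7]), 231.5, 158.8, -86.31)
top light [160. 131.] med [0.763 0.263 0.019] (array([762.2, 261.5]), 37.1, 33.5, 2.77) (array([754.5, 254.3]), 36.0, 32.5, 2.77)
top light [280. 109.] med [ 0.806 -0.021  0.061] (array([803. , -20.8]), 144.0, 143.4, -89.8) (array([808.6, -21.5]), 146.7, 146.1, -89.8)
```

```bash
python3 -m crank '[{"dp":[0.56,0.89,-0.25],"angular":[0,0,-2]},{"dp":[0.56,0.89,-0.25],"angular":[0,0,-2]},{"dp":[0.56,0.89,-0.25],"angular":[0,0,-2]},{"dp":[0.56,0.89,-0.25],"angular":[0,0,-2]},{"dp":[0.56,0.89,-0.25],"angular":[0,0,-2]},{"dp":[0.56,0.89,-0.25],"angular":[0,0,-2]},{"dp":[0.56,0.89,-0.25],"angular":[0,0,-2]},{"dp":[0.56,0.89,-0.25],"angular":[0,0,-2]},{"dp":[0.56,0.89,-0.25],"angular":[0,0,-2]},{"dp":[0.56,0.89,-0.25],"angular":[0,0,-2]},{"dp":[0.56,0.89,-0.25],"angular":[0,0,-2]},{"dp":[0.56,0.89,-0.25],"angular":[0,0,-2]},{"dp":[0.56,0.89,-0.25],"angular":[0,0,-2]},{"dp":[0.56,0.89,-0.25],"angular":[0,0,-2]},{"dp":[0.56,0.89,-0.25],"angular":[0,0,-2]},{"dp":[0.56,0.89,-0.25],"angular":[0,0,-2]},{"dp":[0,0,0],"angular":[0,0,0]},{"dp":[0,0,0],"angular":[0,0,0]}]' 1 40
python3 - <<'E'
from h import *
s=vision.snapshot("top"); cv2.imwrite("pics/t1.png",cv2.resize(s["image"][130:330,240:480],None,fx=3,fy=3))
E
```

```text
t: 1.9
tcp_pos: [0.4665, -0.1651, 0.128]
tool_rot: [0.993, -0.117, -0.0, -0.0]
force: [0.4, 0.1, 0.0]
finger_gap: 0.003
gripper_force: 0.0
```

View pics/t1.png

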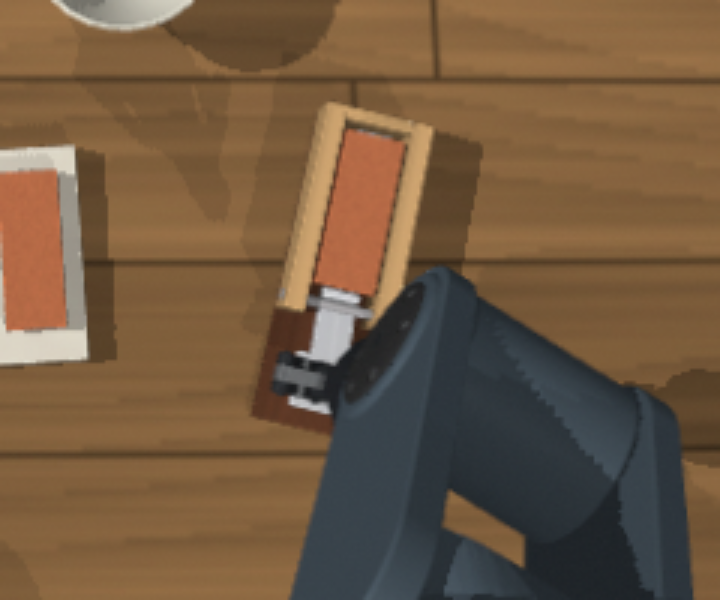

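The picture shows the shut gripper over the tab (tab at about (310,400) in the crop) and the tile still level in its nest. Next I go down to touch it.

```bash
python3 -m crank '[{"dp":[0,-0.05,-0.7],"angular":[0,0,0]},{"dp":[0,0,-0.7],"angular":[0,0,0]},{"dp":[0,0,-0.5],"angular":[0,0,0]},{"dp":[0,0,-0.15],"angular":[0,0,0]},{"dp":[0,0,0],"angular":[0,0,0]}]'
python3 -m crank '[{"dp":[0,0,-0.1],"angular":[0,0,0]},{"dp":[0,0,0],"angular":[0,0,0]}]'
python3 -m crank '[{"dp":[0,0,-0.1],"angular":[0,0,0]},{"dp":[0,0,0],"angular":[0,0,0]}]'
```

```text
t: 2.45
tcp_pos: [0.466, -0.1681, 0.0665]
tool_rot: [0.993, -0.119, -0.0, -0.0]
force: [-0.5, 0.1, 0.3]
finger_gap: -0.001
gripper_force: 0.0
t: 2.65
tcp_pos: [0.4669, -0.1679, 0.0644]
tool_rot: [0.993, -0.118, 0.001, 0.0]
force: [0.1, 0.3, 0.3]
finger_gap: 0.002
gripper_force: 0.0
t: 2.85
tcp_pos: [0.4665, -0.1676, 0.0615]
tool_rot: [0.993, -0.118, 0.0, 0.0]
force: [-1.4, -1.5, 3.9]
finger_gap: 0.001
gripper_force: 1.4
```

```bash
python3 -m crank '[{"dp":[0,0,-0.1],"angular":[0,0,0]},{"dp":[0,0,-0.1],"angular":[0,0,0]},{"dp":[0,0,-0.1],"angular":[0,0,0]},{"dp":[0,0,-0.1],"angular":[0,0,0]},{"dp":[0,0,-0.1],"angular":[0,0,0]},{"dp":[0,0,-0.1],"angular":[0,0,0]},{"dp":[0,0,0],"angular":[0,0,0]}]'
python3 -m crank '[{"dp":[0,0,-0.1],"angular":[0,0,0]},{"dp":[0,0,0],"angular":[0,0,0]}]'
python3 -m crank '[{"dp":[0,0,-0.1],"angular":[0,0,0]},{"dp":[0,0,0],"angular":[0,0,0]}]'
```

```text
t: 3.55
tcp_pos: [0.4658, -0.1671, 0.0432]
tool_rot: [0.993, -0.118, -0.001, -0.0]
force: [-2.6, -1.0, 3.6]
finger_gap: -0.001
gripper_force: 1.7
t: 3.75
tcp_pos: [0.4661, -0.1671, 0.0403]
tool_rot: [0.993, -0.118, -0.0, 0.0]
force: [-2.8, -1.4, 4.6]
finger_gap: 0.004
gripper_force: 2.3
t: 3.95
tcp_pos: [0.4664, -0.1672, 0.0373]
tool_rot: [0.993, -0.118, 0.0, 0.0]
force: [-2.3, -0.6, 5.0]
finger_gap: 0.001
gripper_force: 2.3
```

```bash
for i in 1; do python3 -m crank '[{"dp":[0,0,-0.07],"angular":[0,0,0]},{"dp":[0,0,0],"angular":[0,0,0]}]'; done
python3 -m crank '[{"dp":[0,0,-0.07],"angular":[0,0,0]},{"dp":[0,0,0],"angular":[0,0,0]}]'|grep -E "pos|^force"
python3 - <<'E'
from h import *
s=vision.snapshot("scene"); cv2.imwrite("pics/s2.png",cv2.resize(s["image"][130:330,60:300],None,fx=3,fy=3))
s=vision.snapshot("top");h=cv2.cvtColor(s["image"],cv2.COLOR_BGR2HSV)
for c in blobs(terra(s)):
    k=np.zeros(s["image"].shape[:2],np.uint8); cv2.drawContours(k,[c],-1,1,-1); k=cv2.erode(k,np.ones((3,3)))
    p=pts(s,k>0); m=p.mean(0); n=np.linalg.svd(p-m)[2][2]; n*=np.sign(n[2]); print(m.round(4),n.round(3),np.degrees(np.arccos(n[2])).round(1))
E
```

```text
t: 4.15
tcp_pos: [0.4668, -0.1673, 0.0353]
tool_rot: [0.993, -0.118, 0.001, 0.0]
force: [-1.3, -0.3, 4.8]
finger_gap: -0.002
gripper_force: 2.5
tcp_pos: [0.4671, -0.1674, 0.0338]
force: [-1.1, 0.5, 9.8]
[0.5498 0.2098 0.0294] [-0.002  0.003  1.   ] 0.2
[0.5668 0.0482 0.0293] [-0.    -0.004  1.   ] 0.2
[ 0.5913 -0.1968  0.08  ] [-0.47   0.11   0.876] 28.9
```

View pics/s2.png

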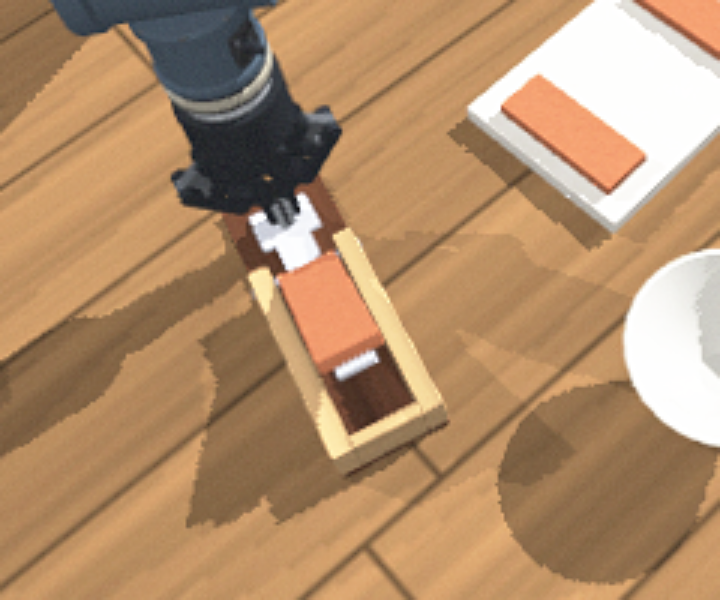

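Now the tile is tipped up about 28.9° with its sides clear of the walls, and the tab is at its stop. I'll nudge it once more, retreat and re-measure the tile.

```bash
python3 -m crank '[{"dp":[0,0,-0.05],"angular":[0,0,0]},{"dp":[0,0,0],"angular":[0,0,0]}]'|grep -E "pos|^force"
python3 -m crank '[{"dp":[0,0,0.5],"angular":[0,0,0]},{"dp":[0,0,0.9],"angular":[0,0,0]},{"dp":[0,0,0.9],"angular":[0,0,0]},{"dp":[0,0,0.9],"angular":[0,0,0]},{"dp":[0,0,0.9],"angular":[0,0,0]},{"dp":[0,0,0],"angular":[0,0,0]}]' 0
python3 - <<'E'
from h import *
s=vision.snapshot("top"); cv2.imwrite("pics/t3.png",cv2.resize(s["image"][130:330,240:480],None,fx=3,fy=3))
for c in blobs(terra(s)):
    k=np.zeros(s["image"].shape[:2],np.uint8); cv2.drawContours(k,[c],-1,1,-1)
    p=pts(s,cv2.erode(k,np.ones((3,3)))>0)
    if p[:,1].mean()>-.1: continue
    m=p.mean(0); n=np.linalg.svd(p-m)[2][2]; n*=np.sign(n[2])
    # contour rays onto tile plane
    d=ray(s,c,0)-s["pose"][:3,3]; o=s["pose"][:3,3]; q=o+d*(((m-o)@n)/(d@n))[:,None]
    ax=np.array([n[2],0,-n[0]]);ax=np.cross(np.cross(n,[0,0,1]),n)*1.;ax/=np.linalg.norm(ax);b=np.cross(n,ax)
    r=cv2.minAreaRect(np.float32(np.c_[(q-m)@ax,(q-m)@b]*1000)); top=m+(ax*r[0][0]+b*r[0][1])/1000
    print(r,n.round(3),"tilt",np.degrees(np.arccos(n[2])).round(1),"yaw",np.degrees(np.arctan2(ax[1],ax[0])).round(1),"top",top.round(4),"C",(top-.006*n).round(4),"zrange",p[:,2].min(),p[:,2].max())
E
```

```text
tcp_pos: [0.4671, -0.1674, 0.0335]
force: [-3.6, 0.1, 19.9]
t: 5.25
tcp_pos: [0.4687, -0.1682, 0.1574]
tool_rot: [0.993, -0.118, 0.004, 0.002]
force: [1.0, -0.3, 0.4]
finger_gap: 0.992
gripper_force: 0.0
((-1.6622314453125, -0.2864952087402344), (47.0745735168457, 119.28091430664062), 89.7531509399414) [-0.468  0.108  0.877] tilt 28.7 yaw -13.0 top [ 0.5805 -0.1943  0.0739] C [ 0.5833 -0.195   0.0687] zrange 0.04468675111978715 0.10332494629909794
```

View pics/t3.png

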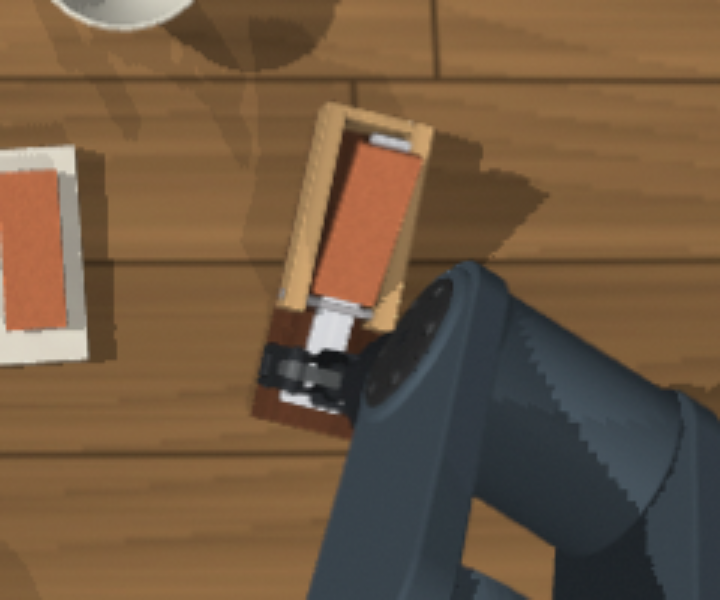

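The tile is tipped, and its centre (0.583,-0.195,0.069) agrees with the lever geometry. Next I tilt the tool to match and approach along the tile's normal.

```bash
python3 -m crank '[{"dp":[0.57,-0.13,0],"angular":[-1.35,-5.57,0]},{"dp":[0.57,-0.13,0],"angular":[-1.35,-5.57,0]},{"dp":[0.57,-0.13,-0.2],"angular":[-1.35,-5.57,0]},{"dp":[0.57,-0.13,-0.4],"angular":[-1.35,-5.57,0]},{"dp":[0.57,-0.13,-0.5],"angular":[-1.35,-5.57,0]},{"dp":[0,0,0],"angular":[0,0,0]},{"dp":[0,0,0],"angular":[0,0,0]}]'
python3 - <<'E'
from h import *
from scipy.spatial.transform import Rotation as R
s=sense(); r=R.from_quat(s["tool_rot"]).as_matrix(); n=np.array([-.467,.111,.877])
t=np.array([.5833,-.195,.0695])+.012*n
print("tool z",r[:,2].round(3),"y",r[:,1].round(3),"delta units",((t-s["tcp_pos"])/.03).round(3))
E
```

```text
t: 6.0
tcp_pos: [0.5422, -0.1785, 0.1317]
tool_rot: [0.971, -0.112, 0.213, 0.015]
force: [0.8, -0.3, 0.4]
finger_gap: 0.999
gripper_force: 0.0
tool z [ 0.409 -0.077 -0.909] y [-0.224 -0.975 -0.018] delta units [ 1.183 -0.507 -1.721]
```

```bash
cat >> h.py <<'E'
from scipy.spatial.transform import Rotation as R
def delta(t,yaw,tilt):
    "to reach TCP t with tool x yaw (deg) and tile tilt (deg): units, rotvec deg"
    s=sense(); T=R.from_euler("z",yaw,degrees=True)*R.from_euler("y",-tilt,degrees=True)*R.from_euler("x",180,degrees=True)
    rv=(T*R.from_quat(s["tool_rot"]).inv()).as_rotvec(degrees=True)
    print("t",round(s["t"],2),"tcp",s["tcp_pos"].round(4),"dp",((np.array(t)-s["tcp_pos"])/.03).round(3),"rot",rv.round(2),"F",s["force"].round(1),"gap",round(s["finger_gap"],3),round(s["gripper_force"],1))
E
python3 -c "
from h import *
delta([.5777,-.1936,.080],-13.5,28.7)"
```

```text
t 6.0 tcp [ 0.5422 -0.1785  0.1317] dp [ 1.184 -0.505 -1.722] rot [-1.93 -3.76 -0.62] F [ 0.8 -0.3  0.4] gap 0.999 0.0
```

```bash
python3 -m crank '[{"dp":[0.28,-0.18,-0.28],"angular":[-0.97,-1.88,-0.31]},{"dp":[0.28,-0.18,-0.28],"angular":[-0.97,-1.88,-0.31]},{"dp":[0,0,0],"angular":[0,0,0]},{"dp":[0.2,-0.05,-0.39],"angular":[0,0,0]},{"dp":[0.2,-0.05,-0.39],"angular":[0,0,0]},{"dp":[0.2,-0.05,-0.39],"angular":[0,0,0]},{"dp":[0,0,0],"angular":[0,0,0]}]'|grep force
python3 -c "
from h import *
delta([.5777,-.1936,.080],-13.5,28.7)"
```

```text
force: [0.0, -0.1, -0.1]
gripper_force: 0.0
t 6.7 tcp [ 0.5763 -0.1919  0.0829] dp [ 0.045 -0.056 -0.097] rot [-0.33 -0.29 -0.21] F [ 0.  -0.1 -0.1] gap 0.998 0.0
```

```bash
python3 -m crank '[{"dp":[0.05,-0.06,-0.1],"angular":[-0.3,-0.3,-0.2]},{"dp":[0,0,0],"angular":[0,0,0]}]'|grep pos
python3 -m crank '[{"dp":[0,0,0],"angular":[0,0,0]},{"dp":[0,0,0],"angular":[0,0,0]},{"dp":[0,0,0],"angular":[0,0,0]},{"dp":[0,0,0],"angular":[0,0,0]},{"dp":[0,0,0],"angular":[0,0,0]},{"dp":[0,0,0],"angular":[0,0,0]},{"dp":[0,0,0],"angular":[0,0,0]},{"dp":[0,0,0],"angular":[0,0,0]}]' 1 45
python3 - <<'E'
from h import *
s=vision.snapshot("scene"); cv2.imwrite("pics/s4.png",cv2.resize(s["image"][130:330,60:300],None,fx=3,fy=3))
E
```

```text
tcp_pos: [0.5774, -0.1936, 0.0809]
t: 7.7
tcp_pos: [0.5777, -0.1943, 0.0808]
tool_rot: [0.962, -0.114, 0.247, 0.03]
force: [0.0, -2.1, 5.2]
finger_gap: 0.522
gripper_force: 48.8
```

View pics/s4.png

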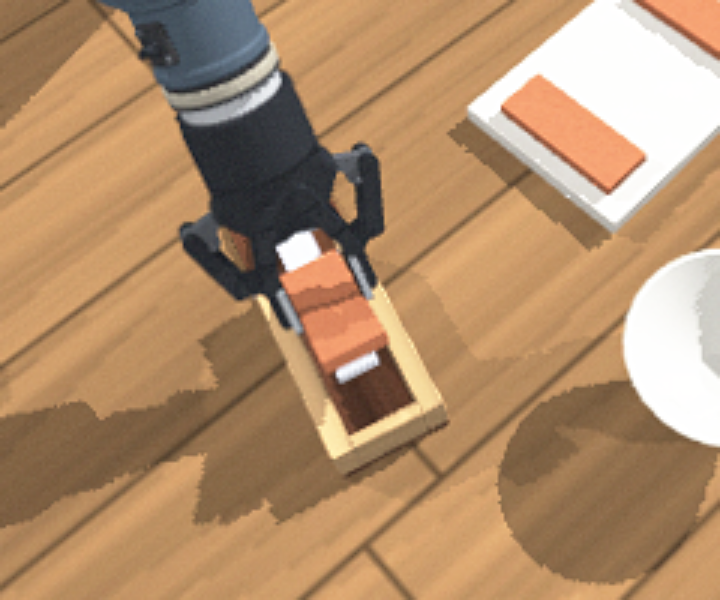

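Both pads hold the tile's sides near the middle, at about (285,310) and (362,278) in the crop. Lifting along the normal, then up.

```bash
python3 -m crank '[{"dp":[-0.1,0.02,0.18],"angular":[0,0,0]},{"dp":[-0.2,0.05,0.38],"angular":[0,0,0]},{"dp":[-0.2,0.05,0.5],"angular":[0,0,0]},{"dp":[0,0,0.8],"angular":[0,0,0]},{"dp":[0,0,0.8],"angular":[0,0,0]},{"dp":[0,0,0.8],"angular":[0,0,0]},{"dp":[0,0,0],"angular":[0,0,0]}]'
python3 -c "
from h import *
delta([.5595,.130,.12],3.7,0)"
```

```text
t: 8.45
tcp_pos: [0.5636, -0.1898, 0.1812]
tool_rot: [0.962, -0.113, 0.249, 0.029]
force: [1.5, -0.9, -1.2]
finger_gap: 0.522
gripper_force: 48.3
t 8.45 tcp [ 0.5636 -0.1898  0.1812] dp [-0.136 10.661 -2.04 ] rot [ 2.46 28.99 16.7 ] F [ 1.5 -0.9 -1.2] gap 0.522 48.3
```

```bash
python3 -m crank '[{"dp":[0,0.4,0],"angular":[0.2,2.1,1.2]},{"dp":[0,0.76,0],"angular":[0.2,2.1,1.2]},{"dp":[0,0.76,0],"angular":[0.2,2.1,1.2]},{"dp":[0,0.76,0],"angular":[0.2,2.1,1.2]},{"dp":[0,0.76,0],"angular":[0.2,2.1,1.2]},{"dp":[0,0.76,0],"angular":[0.2,2.1,1.2]},{"dp":[0,0.76,0],"angular":[0.2,2.1,1.2]},{"dp":[0,0.76,0],"angular":[0.2,2.1,1.2]},{"dp":[0,0.76,0],"angular":[0.2,2.1,1.2]},{"dp":[0,0.76,-0.2],"angular":[0.2,2.1,1.2]},{"dp":[0,0.76,-0.3],"angular":[0.2,2.1,1.2]},{"dp":[0,0.76,-0.3],"angular":[0.2,2.1,1.2]},{"dp":[0,0.76,-0.3],"angular":[0.2,2.1,1.2]},{"dp":[0,0.76,-0.3],"angular":[0.2,2.1,1.2]},{"dp":[0,0.4,-0.3],"angular":[0,0,0]},{"dp":[0,0,0],"angular":[0,0,0]},{"dp":[0,0,0],"angular":[0,0,0]}]'
python3 - <<'E'
from h import *
delta([.5595,.130,.09],3.7,0)
s=vision.snapshot("scene"); cv2.imwrite("pics/s5.png",cv2.resize(s["image"][60:260,170:410],None,fx=3,fy=3))
E
```

```text
t: 10.15
tcp_pos: [0.5617, 0.1304, 0.1271]
tool_rot: [0.999, 0.032, -0.007, -0.003]
force: [-0.3, 0.5, -2.0]
finger_gap: 0.518
gripper_force: 48.2
t 10.15 tcp [0.5617 0.1304 0.1271] dp [-0.073 -0.013 -1.236] rot [-0.3  -0.78  0.06] F [-0.3  0.5 -2. ] gap 0.518 48.2
```

View pics/s5.png

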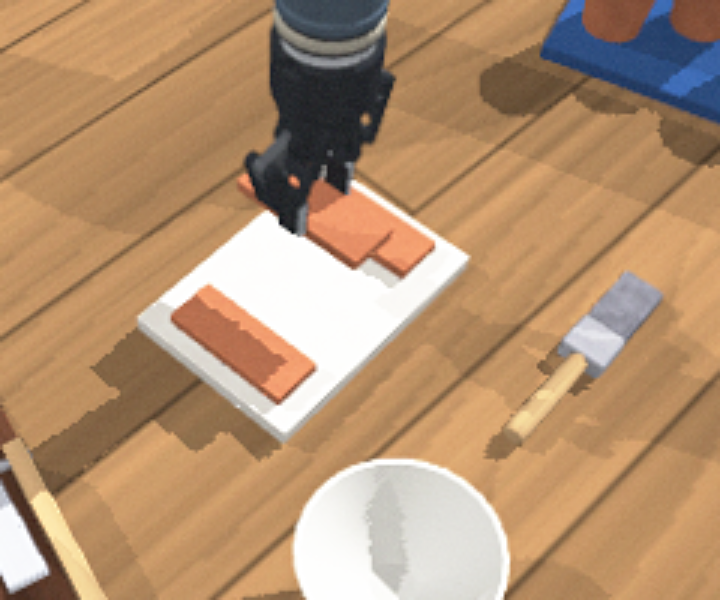

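The tile is held flat over the gap, and both neighbours and the brush are untouched. Now a quick depth check of the tile in the hand.

```bash
python3 - <<'E'
from h import *
for n in("top","scene"):
    s=vision.snapshot(n); h=cv2.cvtColor(s["image"],cv2.COLOR_BGR2HSV)
    p=pts(s,cv2.inRange(h,(2,100,60),(16,255,255))>0)
    p=p[(abs(p[:,1]-.13)<.05)&(abs(p[:,0]-.56)<.1)&(p[:,2]>.1)&(p[:,2]<.14)]
    if len(p)<20: print(n,len(p)); continue
    q=p[abs(p[:,2]-np.median(p[:,2]))<.004]; m=q.mean(0); v=np.linalg.svd(q-m)[2][2]; v*=np.sign(v[2])
    print(n,len(q),m.round(4),v.round(3),"min",q.min(0).round(4),"max",q.max(0).round(4),rect(q))
E
```

```text
top 7
scene 499 [0.5873 0.1328 0.1209] [ 0.015 -0.022  1.   ] min [0.5041 0.1039 0.1167] max [0.6253 0.1575 0.1245] (array([563.2, 131.6]), 121.4, 48.1, 3.93)
```

```bash
python3 -m crank '[{"dp":[-0.1,-0.02,-0.5],"angular":[-0.3,-0.8,0.06]},{"dp":[0,0,-0.6],"angular":[0,0,0]},{"dp":[0,0,-0.6],"angular":[0,0,0]},{"dp":[0,0,-0.5],"angular":[0,0,0]},{"dp":[0,0,-0.3],"angular":[0,0,0]},{"dp":[0,0,-0.1],"angular":[0,0,0]},{"dp":[0,0,0],"angular":[0,0,0]},{"dp":[0,0,0],"angular":[0,0,0]}]'
python3 -c "
from h import *
delta([.5590,.130,.036],3.7,0)"
```

```text
t: 11.1
tcp_pos: [0.5605, 0.1298, 0.0509]
tool_rot: [0.999, 0.032, 0.002, 0.0]
force: [0.7, 0.6, -0.4]
finger_gap: 0.521
gripper_force: 48.2
t 11.1 tcp [0.5605 0.1298 0.0509] dp [-0.049  0.008 -0.497] rot [0.   0.26 0.05] F [ 0.7  0.6 -0.4] gap 0.521 48.2
```

```bash
python3 -m crank '[{"dp":[-0.03,0,-0.15],"angular":[0,0.2,0]},{"dp":[-0.02,0,-0.15],"angular":[0,0,0]},{"dp":[0,0,-0.07],"angular":[0,0,0]},{"dp":[0,0,0],"angular":[0,0,0]}]'|grep -E "pos|^force"
python3 -m crank '[{"dp":[0,0,-0.05],"angular":[0,0,0]},{"dp":[0,0,0],"angular":[0,0,0]}]'|grep -E "pos|^force"
python3 -m crank '[{"dp":[0,0,-0.05],"angular":[0,0,0]},{"dp":[0,0,0],"angular":[0,0,0]}]'|grep -E "pos|^force"
```

```text
tcp_pos: [0.558, 0.1299, 0.0386]
force: [0.7, 0.6, -1.5]
tcp_pos: [0.5584, 0.1299, 0.0375]
force: [0.5, 0.6, -3.1]
tcp_pos: [0.5585, 0.1299, 0.0371]
force: [-2.0, -0.5, 4.5]
```

```bash
python3 -m crank '[{"dp":[0,0,-0.03],"angular":[0,0,0]},{"dp":[0,0,0],"angular":[0,0,0]}]'|grep -E "pos|^force"
python3 -m crank '[{"dp":[0,0,0],"angular":[0,0,0]},{"dp":[0,0,0],"angular":[0,0,0]},{"dp":[0,0,0],"angular":[0,0,0]},{"dp":[0,0,0],"angular":[0,0,0]}]' 0.28
python3 -m crank '[{"dp":[0,0,0.3],"angular":[0,0,0]},{"dp":[0,0,0.6],"angular":[0,0,0]},{"dp":[0,0,0.8],"angular":[0,0,0]},{"dp":[0,0,0.9],"angular":[0,0,0]},{"dp":[0,0,0.9],"angular":[0,0,0]},{"dp":[0,0,0.9],"angular":[0,0,0]},{"dp":[0,0,0],"angular":[0,0,0]}]'|grep -E "pos|^force"
python3 -c "
from h import *
delta([.6266,-.2053,.135],-13.5,0)"
```

```text
tcp_pos: [0.5585, 0.1299, 0.0371]
force: [-3.2, -0.1, 11.4]
t: 12.5
tcp_pos: [0.5584, 0.1299, 0.0349]
tool_rot: [0.999, 0.032, -0.0, 0.0]
force: [-0.9, -0.0, 0.0]
finger_gap: 0.721
gripper_force: 0.0
tcp_pos: [0.561, 0.1301, 0.1714]
force: [0.2, -0.6, 0.2]
t 13.2 tcp [0.561  0.1301 0.1714] dp [  2.188 -11.18   -1.215] rot [  0.06   0.47 -17.17] F [ 0.2 -0.6  0.2] gap 0.719 0.0
```

```bash
python3 -m crank '[{"dp":[0.1,-0.4,0],"angular":[0,0,-1.3]},{"dp":[0.17,-0.86,0],"angular":[0,0,-1.3]},{"dp":[0.17,-0.86,0],"angular":[0,0,-1.3]},{"dp":[0.17,-0.86,0],"angular":[0,0,-1.3]},{"dp":[0.17,-0.86,0],"angular":[0,0,-1.3]},{"dp":[0.17,-0.86,0],"angular":[0,0,-1.3]},{"dp":[0.17,-0.86,0],"angular":[0,0,-1.3]},{"dp":[0.17,-0.86,0],"angular":[0,0,-1.3]},{"dp":[0.17,-0.86,0],"angular":[0,0,-1.3]},{"dp":[0.17,-0.86,0],"angular":[0,0,-1.3]},{"dp":[0.17,-0.86,0],"angular":[0,0,-1.3]},{"dp":[0.17,-0.86,-0.2],"angular":[0,0,-1.3]},{"dp":[0.17,-0.86,-0.3],"angular":[0,0,-1.3]},{"dp":[0.1,-0.5,-0.3],"angular":[0,0,0]},{"dp":[0,0,0],"angular":[0,0,0]},{"dp":[0,0,0],"angular":[0,0,0]}]' 1|grep -E "pos|^force"
python3 - <<'E'
from h import *
delta([.6266,-.2053,.11],-13.5,0)
s=vision.snapshot("top"); cv2.imwrite("pics/t6.png",cv2.resize(s["image"][130:330,150:480],None,fx=2.4,fy=2.4))
for c in blobs(terra(s)):
    print(rect(ray(s,c,.03)))
h=cv2.cvtColor(s["image"],cv2.COLOR_BGR2HSV)
p=pts(s,light(s)>0); p=p[(p[:,1]<-.1)&(p[:,1]>-.3)&(p[:,2]>.03)&(p[:,2]<.13)&(p[:,0]>.52)&(p[:,0]<.72)]
print(len(p), p.mean(0),p.max(0),rect(p))
E
```

```text
tcp_pos: [0.6245, -0.2061, 0.1419]
force: [0.9, 0.1, -0.3]
t 14.8 tcp [ 0.6245 -0.2061  0.1419] dp [ 0.071  0.027 -1.062] rot [-0.12 -0.19 -0.22] F [ 0.9  0.1 -0.3] gap 0.003 0.0
(array([550.3, 209.8]), 116.2, 43.9, 3.68)
(array([557. , 130.1]), 116.0, 43.2, 4.25)
(array([567.5,  48.3]), 116.0, 44.0, 3.67)
549 [ 0.57309426 -0.1906504   0.05576193] [ 0.63460861 -0.14041412  0.12965668] (array([ 570.4, -192.8]), 115.9, 57.3, -28.89)
```

View pics/t6.png

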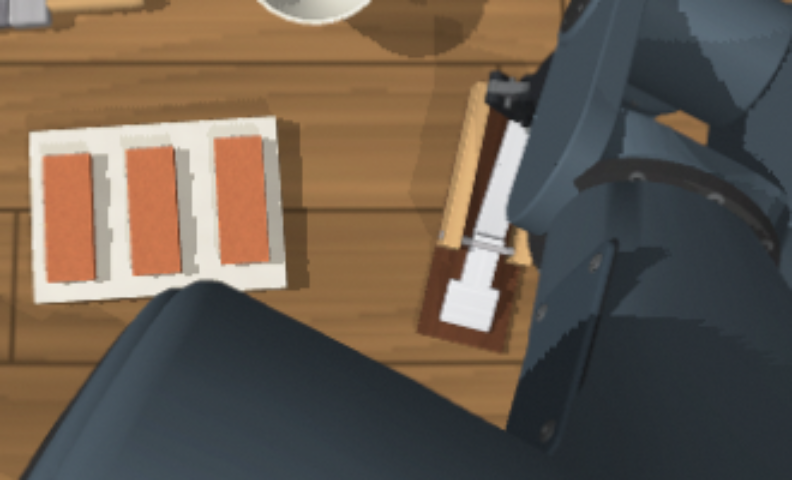

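The tile lies in the gap about 2 mm from the middle, within 0.6° of in line. The bare lever is still raised (crop about (510,150)), with the shut gripper above its end. Pressing it down.

```bash
python3 -m crank '[{"dp":[0.07,0.03,-0.5],"angular":[-0.1,-0.2,-0.2]},{"dp":[0,0,-0.5],"angular":[0,0,0]},{"dp":[0,0,-0.2],"angular":[0,0,0]},{"dp":[0,0,0],"angular":[0,0,0]}]'|grep -E "pos|^force"
python3 -m crank '[{"dp":[0.04,-0.01,-0.15],"angular":[0,0,0]},{"dp":[0.04,-0.01,-0.15],"angular":[0,0,0]},{"dp":[0.04,-0.01,-0.15],"angular":[0,0,0]},{"dp":[0.04,-0.01,-0.15],"angular":[0,0,0]},{"dp":[0,0,0],"angular":[0,0,0]}]'|grep -E "pos|^force"
python3 -m crank '[{"dp":[0.04,-0.01,-0.15],"angular":[0,0,0]},{"dp":[0.04,-0.01,-0.15],"angular":[0,0,0]},{"dp":[0.04,-0.01,-0.15],"angular":[0,0,0]},{"dp":[0.04,-0.01,-0.15],"angular":[0,0,0]},{"dp":[0,0,0],"angular":[0,0,0]}]'|grep -E "pos|^force"
```

```text
tcp_pos: [0.6269, -0.2046, 0.106]
force: [0.0, -1.2, 0.2]
tcp_pos: [0.6326, -0.2073, 0.0886]
force: [0.3, 0.0, -0.2]
tcp_pos: [0.6371, -0.2082, 0.0702]
force: [1.1, -0.0, 0.1]
```

```bash
python3 - <<'E'
from h import *
s=vision.snapshot("scene"); cv2.imwrite("pics/s7.png",cv2.resize(s["image"][150:310,90:270],None,fx=3.7,fy=3.7))
E
```

```text
(no output)
```

View pics/s7.png

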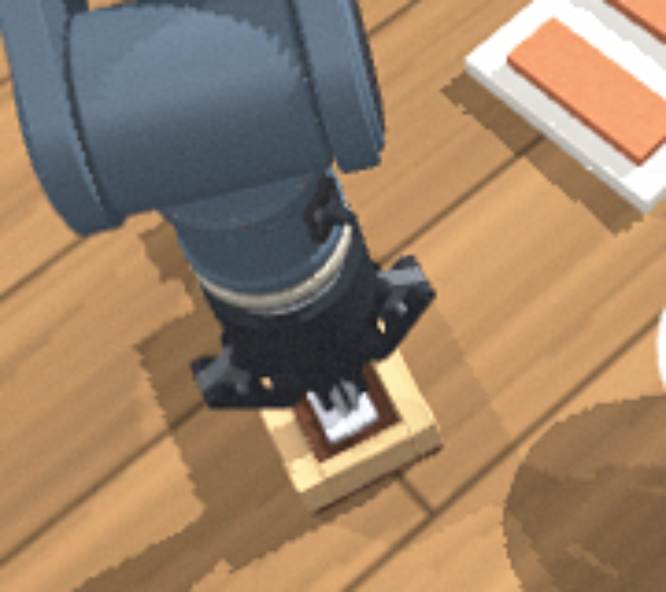

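The fingertips, at about (340,395), are centred on the lever's end between the walls. Continuing down until the stop is felt.

```bash
python3 -m crank '[{"dp":[0.03,-0.01,-0.15],"angular":[0,0,0]},{"dp":[0.02,-0.01,-0.15],"angular":[0,0,0]},{"dp":[0.02,0,-0.15],"angular":[0,0,0]},{"dp":[0,0,-0.15],"angular":[0,0,0]},{"dp":[0,0,0],"angular":[0,0,0]}]'|grep -E "pos|^force"
python3 -m crank '[{"dp":[0,0,-0.1],"angular":[0,0,0]},{"dp":[0,0,0],"angular":[0,0,0]}]'|grep -E "pos|^force"
python3 -m crank '[{"dp":[0,0,-0.06],"angular":[0,0,0]},{"dp":[0,0,0],"angular":[0,0,0]}]'|grep -E "pos|^force"
```

```text
tcp_pos: [0.6393, -0.2087, 0.0523]
force: [0.7, -0.1, 0.1]
tcp_pos: [0.6396, -0.2089, 0.0499]
force: [0.6, -0.9, 1.4]
tcp_pos: [0.6396, -0.2089, 0.0483]
force: [-0.8, 0.1, 0.1]
```

```bash
python3 -m crank '[{"dp":[0,0,-0.06],"angular":[0,0,0]},{"dp":[0,0,0],"angular":[0,0,0]}]'|grep -E "pos|^force"
python3 -m crank '[{"dp":[0,0,-0.05],"angular":[0,0,0]},{"dp":[0,0,0],"angular":[0,0,0]}]'|grep -E "pos|^force"

```

```text
tcp_pos: [0.6396, -0.2089, 0.0471]
force: [-1.1, -0.9, 3.7]
tcp_pos: [0.6396, -0.2089, 0.0469]
force: [-2.3, 1.1, 10.4]
```

```bash
python3 -m crank '[{"dp":[0,0,-0.04],"angular":[0,0,0]},{"dp":[0,0,0],"angular":[0,0,0]}]'|grep -E "pos|^force"
python3 -m crank '[{"dp":[0,0,0.4],"angular":[0,0,0]},{"dp":[0,0,0.9],"angular":[0,0,0]},{"dp":[0,0,0.9],"angular":[0,0,0]},{"dp":[0,0,0.9],"angular":[0,0,0]},{"dp":[0,0,0.9],"angular":[0,0,0]},{"dp":[0,0,0.9],"angular":[0,0,0]},{"dp":[0,-0.8,0.5],"angular":[0,0,0]},{"dp":[0,-1,0.3],"angular":[0,0,0]},{"dp":[0,-1,0],"angular":[0,0,0]},{"dp":[0,-1,0],"angular":[0,0,0]},{"dp":[0,-1,0],"angular":[0,0,0]},{"dp":[0,-0.5,0],"angular":[0,0,0]},{"dp":[0,0,0],"angular":[0,0,0]},{"dp":[0,0,0],"angular":[0,0,0]}]'|grep -E "pos|^force|^t:"
python3 - <<'E'
from h import *
s=vision.snapshot("top"); cv2.imwrite("pics/t8.png",s["image"])
for c in blobs(terra(s)): 
    k=np.zeros(s["image"].shape[:2],np.uint8); cv2.drawContours(k,[c],-1,1,-1)
    p=pts(s,cv2.erode(k,np.ones((3,3)))>0); m=p.mean(0); v=np.linalg.svd(p-m)[2][2]; print(rect(ray(s,c,.03)),m[2].round(4),v.round(3))
p=pts(s,light(s)>0); u=np.array([.972,-.235])
a=(p[:,:2]-[.5244,-.1806])@u; b=(p[:,:2]-[.5244,-.1806])@[.235,.972]
for lo,hi in((-75,-65),(-60,-50),(20,40),(60,80),(90,110),(115,125)):
    k=(a>lo/1e3)&(a<hi/1e3)&(abs(b)<.012); print(lo,hi,k.sum(),np.median(p[k,2]).round(4) if k.any() else None)
E
```

```text
tcp_pos: [0.6396, -0.2089, 0.0467]
force: [-3.9, 2.5, 15.4]
t: 19.2
tcp_pos: [0.6391, -0.3667, 0.2143]
force: [-0.6, -0.1, -0.3]
(array([550.3, 209.9]), 116.3, 43.7, 4.04) 0.0294 [ 0.001 -0.002  1.   ]
(array([557. , 130.2]), 116.0, 43.1, 4.25) 0.0294 [ 0.001  0.004 -1.   ]
(array([567.5,  48.2]), 116.0, 44.1, 3.68) 0.0295 [ 0.002 -0.004 -1.   ]
-75 -65 51 0.0477
-60 -50 49 0.0431
20 40 86 0.0291
60 80 87 0.0296
90 110 84 0.0293
115 125 43 0.0294
```

View pics/t8.png

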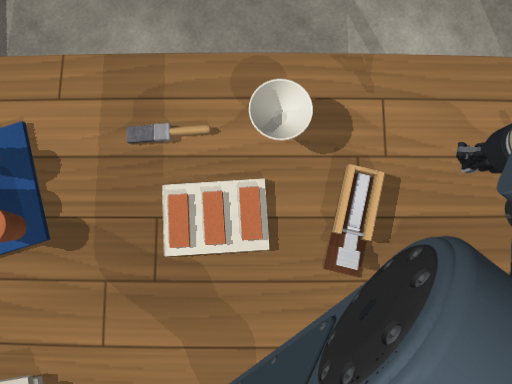

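The bed is level at 29 mm and the tile lies flat at (214,217), midway between its neighbours. The bowl and brush are where they were, and the arm is clear of everything.

```bash
python3 -c "
from station import order; print(order.sign_off())"
```

```text
the job is handed in; nothing more can be done
None
```

The job is done and handed in at about 19 s: the tile lies flat in the shelf gap, about 2 mm from the middle and within 0.6° of in line; the empty lifter is pressed back level; and the other tiles, the bowl and the brush are where they were.

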